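# Load a filter block into a microscope illuminator and clamp it

## Robot

A 7-joint arm with a two-finger parallel gripper is mounted at the origin on the work surface. World frame = base frame: x ahead of the robot, y to its left, z up, the work surface at z = 0. Lengths are in m, angles in rad, forces in N, time in s.
With the tool pointing down it reaches from about 0.4 to 0.85 m from the base axis. Payload 10.4 kg.
Tool frame: the origin (TCP) lies on the centre line of the jaws, within the pads' length; the fingertips stand 22 mm ahead of it and the grasp point (between the pads) lies 3 mm ahead of it; z points along the fingers, y is the direction in which the jaws open and shut (so a half turn about z gives the same grasp; the last joint's range is limited). The gripper opens to 85 mm and grips with 20 to 120 N. Pads are 22 mm wide; open, the fingers measure 114 mm over their backs; the gripper's body (76 mm by 85 mm) begins 54 mm behind the grasp point. The pads swing forward as they close: fully open they stand 13 mm farther back than shut.
Start: joints at [-0.023, 0.332, -0.065, 1.46, 0.022, 1.35, -0.088], TCP at [0.625, 0, 0.253] pointing down, gripper open.
Joint ranges: [-2.6, 2.6], [-0.5, 2.12], [-1.47, 1.34], [0.16, 2.42], [-1.27, 4.41], [0.06, 2.06], [-2.6, 2.6]. Speed limits (rad/s): [2.22, 2.22, 2.79, 2.79, 3.14, 3.14, 3.14].

## Interface

Orientations are given as a unit quaternion [x, y, z, w].
In Python, from workcell import manip gives the robot as it stands. The module is installed in compiled form; this text tells all that it offers.
- The arm moves only by the shell command python3 -m crank 'ROWS' [FORCE]. ROWS is JSON, a list of rows, each a list of 3 entries, a list of its own where there are three numbers: the opening, from -1 (shut) to 1 (fully open), then the shift along the tool's x, y, z normalised to -1 to 1, where 1 is 80 mm, then the turn, a rotation vector about the tool's x, y, z normalised to -1 to 1, where 1 is pi/4 rad. In form: [[jaw, [tx, ty, tz], [ax, ay, az]], ...]. A call has exactly 5 rows; each row shifts and turns the commanded pose from where the row before left it, along the tool's axes as they then stand; what a row does not reach is not made up. A row lasts 1/10 s, in which the tool goes at most 50 mm and 8.59 degrees, less where a joint would pass 70% of its speed; a pose out of reach is approached as far as the arm can. A call with a number of a shift or a turn outside -1 to 1 is refused whole. A call with a gripper value outside its range is refused whole. The fingers move at their own pace and stop on an object; FORCE is the grip in N (left out, the last holds). Time passes only in rows, so rows that do not move let the fingers close, or fill a call up. It gives the time, the measured TCP pose, the force and the opening at its end, in the units of the state.
- manip.get_obs(): the state, without advancing time (a new reading comes with each control period).
- manip.camera(name): name is "scene" or "side" or "wrist"; returns the picture (420x560x3 uint8, blue, green, red); there is no depth.
- manip.camera_info(name): a dict with "K" (3x3 intrinsics, pixels), "k1" (the pictures are not rectified: a ray, as slopes to the right and down, at radius r is drawn at 1 + k1 r^2 times it, then the intrinsics apply), "camera_from_world" (4x4, takes a point from world to camera coordinates); the wrist camera has in their place "mount" (4x4, takes a point from camera to tool coordinates, whose origin is the TCP and whose axes are the flange's). Camera axes: x right, y down, z forward; pixel columns grow to the right and rows downward; lengths in m; the calibration is good to about 2 mm. A picture is of the moment at which its call begins: read the wrist's pose just before it. camera_info takes no time and is no camera call.
- manip.hand_in(): hands the job in, once; it reports no verdict.
The state is a dict: "clock": time; "joint_pos": joint angles; "joint_velocities": joint speeds; "tau": joint torques, N m; "position": TCP position; "ee_rot": TCP orientation; "ft_force": force on the tool from outside, world axes, zero at the start; "torque": the same for the moment, N m; "grip_width": opening from 0.0 (shut) to 1.0 (fully open).
Only numpy, scipy, OpenCV 4.12 (cv2) and the standard library are available. Lean on these libraries where they do the work, as an engineer would, in place of code of your own. Each camera call takes 0.05 s, during which the arm holds its last target.

## Task

Load the filter block, the tall oblong dark block with the round glass window in its top, into the white-walled pocket of the illuminator carriage: lower it in upright, with its long side along the pocket, until it sits on the pocket's floor, and let go without dropping it from a height. Then swing the carriage's clamp lever by its knob across the top of the block until it is fully shut, resting over the keeper post.

Things in the scene. Friction and masses are not known exactly. Their poses are not given: they have to be found in the camera images.
- filter_center (a point): Centre (25 mm above the underside) of the loose filter block: dark metal, 50 mm long (x), 36 wide (y), 50 tall (z up), about 0.15 kg; on top a 31 mm aluminium ring, 3 mm high (included), with an amber window. Either way round fits. A lower plain block (40 x 40 x 34 mm, no window) and an upright round lens nearby stay out; places change. An oil bottle and a slide tray stand farther off.
- pocket (a point): Centre of the pocket's floor in the fixed carriage (dark plate, white walls), 8 mm above the bench; z up. Inside 66 mm along x, 50 along y; walls 6 mm thick, 18 high; those along x have 40 mm finger notches in the middle, open to the floor. Lever pivot axis: vertical at x = -55 mm, y = 0. Keeper post at x = +46, y = 0, top 53 mm above the floor; lamp house x = +90 to +156, 44 mm above the floor.
- lever (a joint): Clamp lever's angle about its vertical pivot, rad. 0 = shut against a stop: it points along the pocket's +x, over block and keeper. Grows opening anticlockwise from above (1.57 = along +y); stop at 2.1. Swings level, about 0.5 N at the knob, stays where left. Steel bar 14 mm wide, from 54 to 62 mm above the pocket's floor: passes 4 mm over a seated block, strikes one not down.
- lever_knob (a point): Middle of the upright round black knob at the lever's free end: 16 mm in diameter, 30 mm tall, from 62 to 92 mm above the pocket's floor (this point 77 mm); 112 mm from the pivot axis. Its x axis points outward along the lever. Push it sideways, or straddle it with the fingers from above.
There are look-alikes about, which are no part of the job. Of the things that look like the part that bears pocket, the larger one is meant.

How it is judged:
On the way:
1. the filter block sits on the pocket's floor, upright and let go, with the lever still open (z of filter_center in the frame of pocket below 0.029 m and horizontal distance between filter_center and pocket below 0.015 m and angle between filter_center's own z axis and vertical below 0.12 rad and contact force between the fingers and filter_block below 0.1 N and value of joint lever above 0.8 rad), for 0.2 s.
At the end, for the whole second after the job is handed in: The filter block sits in the pocket: its centre at most 29 mm above the pocket's floor (25 mm is seated) and within 15 mm of the pocket's centre sideways, tilted less than 0.12 rad; the lever stands within 0.17 rad of shut (z of filter_center in the frame of pocket below 0.029 m and horizontal distance between filter_center and pocket below 0.015 m and angle between filter_center's own z axis and vertical below 0.12 rad and value of joint lever below 0.17 rad); the robot touches nothing.
It fails at once if the filter block is dropped from a height (it falls free faster than 0.9 m/s, about 40 mm) (linear speed of filter_block above 0.9 m/s and contact force between the fingers and filter_block below 0.1 N).
It also fails if it takes over 51 s, if anything falls off the work surface, if the arm or the gripper's body presses on something with over 40 N, if the wrist force passes 120 N, or if a joint passes its speed limit or range.

## Working session

There is one attempt and no reset: what is moved stays moved. The work goes in short steps, Python scripts to look and compute and a shell command to move; the robot and the scene stay as the last step left them, time stands still between calls to the robot, and variables do not carry over. Pictures are saved under pics/ and viewed, and the job is handed in when it is done.

```bash
mkdir -p pics; ls
python3 - <<'E'
from workcell import manip
import cv2
for n in ["scene","side","wrist"]:
    o=manip.get_obs()
    im=manip.camera(n); cv2.imwrite(f"pics/{n}0.png",im)
    print(n,{k:(v.tolist() if hasattr(v,'tolist') else v) for k,v in manip.camera_info(n).items()})
print(manip.get_obs())
E
```

```text
pics
scene {'K': [[483.0076486967798, 0.0, 280.71512894465394], [0.0, 483.0076486967798, 210.37992263258417], [0.0, 0.0, 1.0]], 'k1': -0.1693130089418943, 'camera_from_world': [[0.8982645000239334, 0.4392190601412766, 0.014405040970652603, -0.49804237872233986], [0.35361790959192757, -0.7029594311499475, -0.6170918992931099, -0.2187673624111271], [-0.2609123646218933, 0.5594056268629733, -0.7867592278591058, 1.2491030542538755], [0.0, 0.0, 0.0, 1.0]]}
side {'K': [[418.6123878591327, 0.0, 277.66406081764956], [0.0, 418.6123878591327, 209.35207864711722], [0.0, 0.0, 1.0]], 'k1': -0.11481426121890247, 'camera_from_world': [[-0.9961129763043964, -0.08800880843737356, -0.0036589719089834987, 0.5553390157551719], [-0.06281556832161246, 0.738861190385924, -0.6709235021356222, 0.13935994930261536], [0.06175065031584599, -0.6680857661849481, -0.7415175427504335, 0.8163583558242865], [0.0, 0.0, 0.0, 1.0]]}
wrist {'K': [[329.89553634702537, 0.0, 276.0857319832423], [0.0, 329.89553634702537, 207.4690906261059], [0.0, 0.0, 1.0]], 'k1': -0.03249836819325053, 'mount': [[-8.064004948276908e-05, -0.9
[... 313 characters left out ...]
9633,  0.33274888, -0.0646888 ,  1.46072245,  0.02163697,
        1.34988933, -0.08847945]), 'joint_velocities': array([ 3.35839188e-04, -1.40955771e-03, -5.13474969e-04, -2.50520749e-03,
       -2.13137055e-05, -8.21746536e-04,  1.09255243e-03]), 'tau': array([ 1.13752249e-03, -6.25829744e+01,  4.95374459e-02, -3.91853535e+01,
        1.63436425e-02,  7.44175835e-03, -2.63868424e-05]), 'position': array([ 6.24754437e-01, -1.85185663e-05,  2.52697207e-01]), 'ee_rot': array([ 7.07095797e-01,  7.07117563e-01, -4.07437961e-04, -3.48162517e-04]), 'ft_force': array([-0.58939184,  0.04706649, -0.18220478]), 'torque': array([-0.01670501, -0.01380333, -0.05632354]), 'grip_width': 1.0013108880454802}
```

View pics/scene0.png

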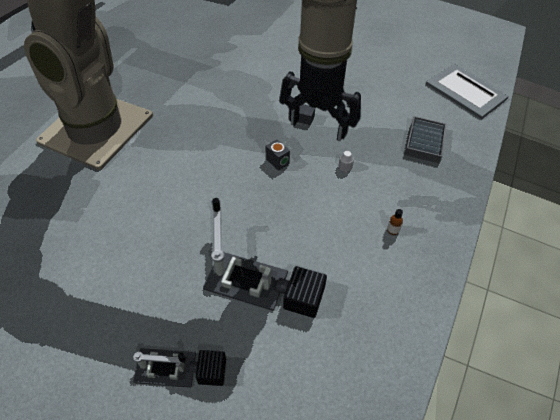

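View pics/side0.png

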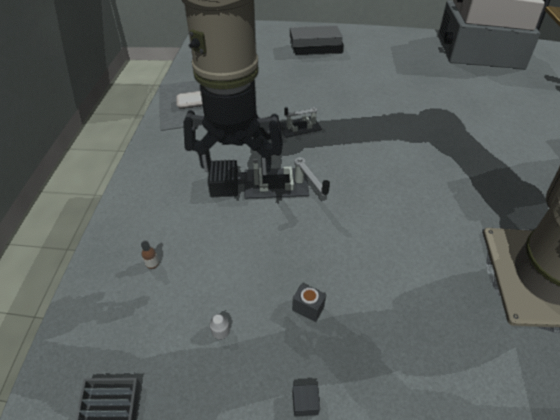

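View pics/wrist0.png

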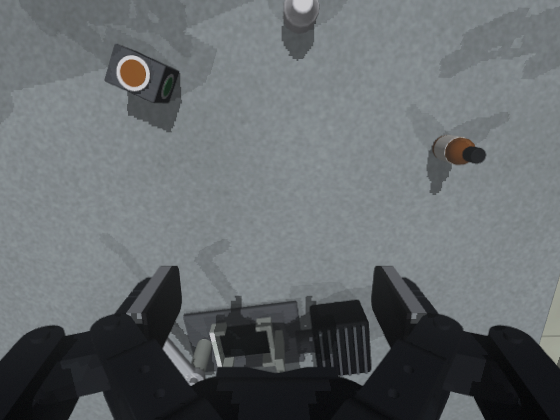

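```bash
cat > h.py <<'E'
import numpy as np, cv2
from scipy.spatial.transform import Rotation as R
from workcell import manip
def cam(name,obs=None):
    c=manip.camera_info(name); K=np.array(c["K"]); d=np.array([c["k1"],0,0,0,0.])
    if name!="wrist": return K,d,np.array(c["camera_from_world"])
    T=np.eye(4); T[:3,:3]=R.from_quat(obs["ee_rot"]).as_matrix(); T[:3,3]=obs["position"]
    return K,d,np.linalg.inv(T@np.array(c["mount"]))
def proj(C,P):
    K,d,T=C; P=np.atleast_2d(np.float64(P))
    return cv2.projectPoints(P,cv2.Rodrigues(T[:3,:3])[0],T[:3,3],K,d)[0][:,0]
def toz(C,uv,z):
    K,d,T=C; uv=np.atleast_2d(np.float64(uv))
    x=cv2.undistortPointsIter(uv[:,None],K,d,None,None,(3,100,1e-12))[:,0] if hasattr(cv2,'undistortPointsIter') else cv2.undistortPoints(uv[:,None],K,d)[:,0]
    Ti=np.linalg.inv(T); r=np.c_[x,np.ones(len(x))]@Ti[:3,:3].T; o=Ti[:3,3]
    return o+r*((z-o[2])/r[:,2])[:,None]
def crop(im,x0,y0,x1,y1,s,fn): cv2.imwrite(fn,cv2.resize(im[y0:y1,x0:x1],None,fx=s,fy=s,interpolation=cv2.INTER_CUBIC))
E
python3 - <<'E'
from h import *
s=cv2.imread("pics/scene0.png"); crop(s,190,180,340,320,5,"pics/a1.png")
s=cv2.imread("pics/side0.png"); crop(s,200,140,340,240,5,"pics/a2.png")
s=cv2.imread("pics/wrist0.png"); crop(s,90,20,200,130,5,"pics/a3.png")
s=cv2.imread("pics/side0.png"); crop(s,270,270,350,330,8,"pics/a4.png")
E
```

```text
(no output)
```

View pics/a1.png

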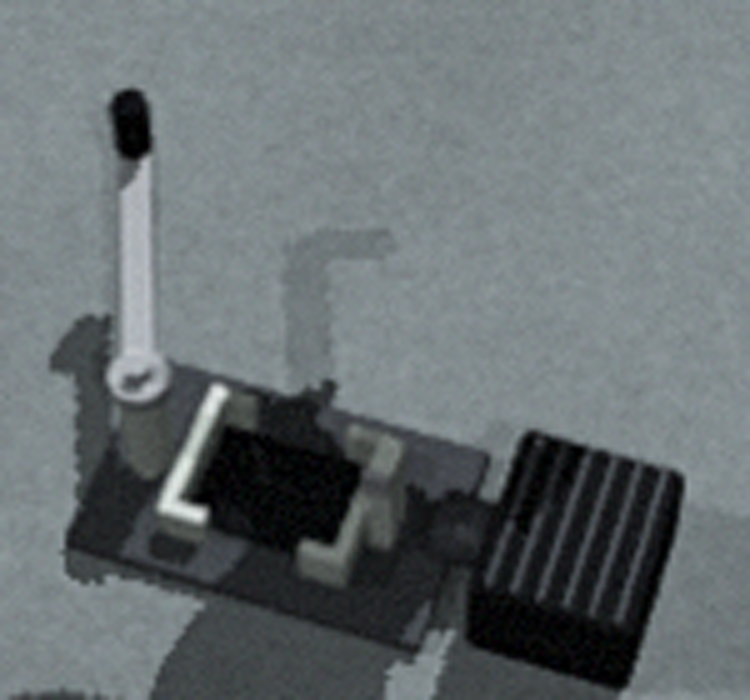

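View pics/a2.png

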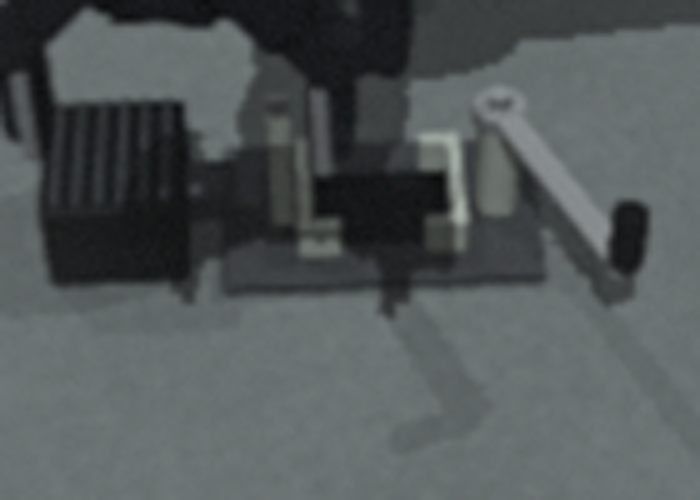

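View pics/a3.png

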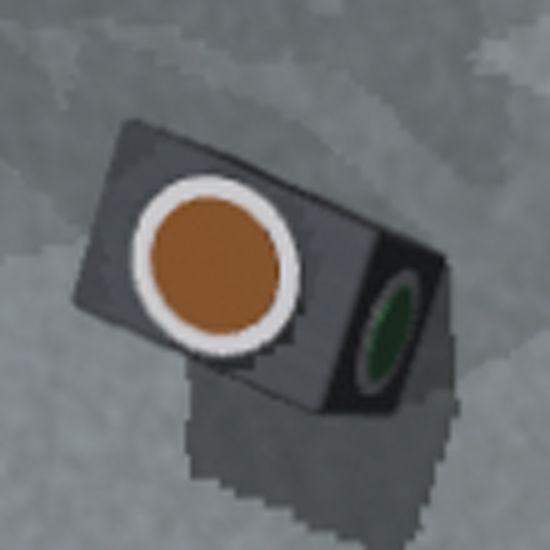

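View pics/a4.png

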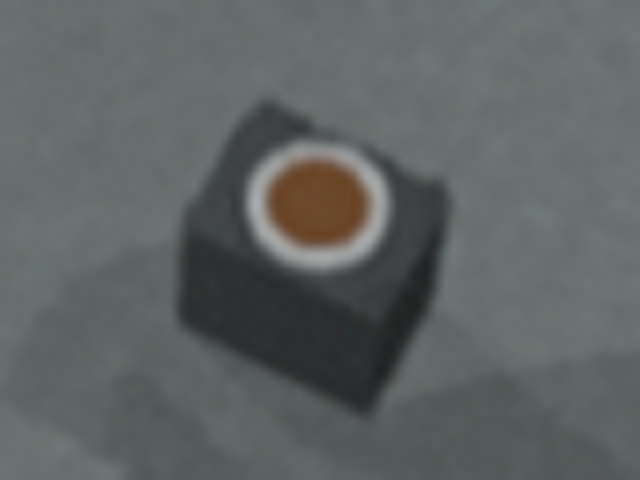

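Run:
```python
from h import *
o=manip.get_obs(); W=cam("wrist",o); S=cam("scene"); D=cam("side")
a=lambda l,x,y,s:np.array(l)/s+[x,y]
c=toz(W,a([(132,118),(378,232),(322,412),(75,300)],90,20,5),.047);print("blk corners W",c,c.mean(0)); print(np.linalg.norm(np.diff(c,axis=0),axis=1))
e=c[1]-c[0]+c[2]-c[3];print("yaw",np.arctan2(e[1],e[0]))
print("ringW",toz(W,a([(216,266)],90,20,5),.050)); print("ringD",toz(D,a([(317,204)],270,270,8),.05))
c=toz(D,a([(268,100),(446,185),(378,312),(188,230)],270,270,8),.047);print("D",c,c.mean(0))
print("pivot S",toz(S,a([(137,376)],190,180,5),.071),"D",toz(D,a([(499,103)],200,140,5),.071))
print("knobtop S",toz(S,a([(131,98)],190,180,5),.1),"D",toz(D,a([(630,212)],200,140,5),.1))
print("walls S: farL,nearL,farR", toz(S,a([(218,386),(160,512),(403,436)],190,180,5),.026))
print("keeper top D",toz(D,a([(277,105)],200,140,5),.061),"S",toz(S,a([(383,475)],190,180,5),.061))
print("walls D", toz(D,a([(460,133),(465,222),(297,143)],200,140,5),.026))
```

```text
blk corners W [[0.47827403 0.13269492 0.047     ]
 [0.52195313 0.1126575  0.047     ]
 [0.50829377 0.0807014  0.047     ]
 [0.46333719 0.1013628  0.047     ]] [0.49296453 0.10685415 0.047     ]
[0.04805583 0.034753   0.04947714]
yaw -0.43045320942822113
ringW [[0.4921452  0.10676112 0.05      ]]
ringD [[0.49102885 0.10554898 0.05      ]]
D [[0.50316018 0.07748844 0.047     ]
 [0.46229207 0.09655532 0.047     ]
 [0.47658446 0.1297228  0.047     ]
 [0.51918133 0.11275225 0.047     ]] [0.49030451 0.1041297  0.047     ]
pivot S [[ 0.52988835 -0.22981432  0.071     ]] D [[ 0.5270058  -0.22927237  0.071     ]]
knobtop S [[ 0.471477   -0.13079295  0.1       ]] D [[ 0.46899685 -0.1330324   0.1       ]]
walls S: farL,nearL,farR [[ 0.5433522  -0.19590331  0.026     ]
 [ 0.55172524 -0.25731368  0.026     ]
 [ 0.62113027 -0.18330175  0.026     ]]
keeper top D [[ 0.62924134 -0.23073041  0.061     ]] S [[ 0.63182513 -0.22115516  0.061     ]]
walls D [[ 0.54563256 -0.25740516  0.026     ]
 [ 0.53940189 -0.19678732  0.026     ]
 [ 0.62273672 -0.24378126  0.026     ]]
```

```bash
python3 -m crank '[[1,[0.265,-0.332,0.13],[0,0,0]],[1,[0.265,-0.332,0.13],[0,0,0]],[1,[0.265,-0.332,0.13],[0,0,0]],[1,[0.265,-0.332,0.13],[0,0,0]],[1,[0.265,-0.332,0.13],[0,0,0]]]'
for i in 1; do :; done
python3 -m crank '[[1,[0,0,0],[0,0,0.17]],[1,[0,0,0],[0,0,0.17]],[1,[0,0,0],[0,0,0.17]],[1,[0,0,0],[0,0,0.17]],[1,[0,0,0],[0,0,0.17]]]'
python3 -m crank '[[1,[0,0,0],[0,0,0.17]],[1,[0,0,0],[0,0,0.17]],[1,[0,0,0],[0,0,0.17]],[1,[0,0,0],[0,0,0.17]],[1,[0,0,0],[0,0,0.17]]]'
python3 -m crank '[[1,[0,0,0],[0,0,0.17]],[1,[0,0,0],[0,0,0.17]],[1,[0,0,0],[0,0,0.17]],[1,[0,0,0],[0,0,0.17]],[1,[0,0,0],[0,0,0.17]]]'
cat >> h.py <<'E'
def need(o,target,yaw):
    "target TCP xyz and yaw of tool y; prints remaining shift (tool axes) and turn in units"
    Rm=R.from_quat(o["ee_rot"]).as_matrix()
    z=np.array([0,0,-1.]); y=np.array([np.cos(yaw),np.sin(yaw),0]); G=np.c_[np.cross(y,z),y,z]
    s=Rm.T@(np.array(target)-o["position"])/.08; r=R.from_matrix(Rm.T@G).as_rotvec()/(np.pi/4)
    print("pos",o["position"].round(4),"yawy",np.arctan2(Rm[1,1],Rm[0,1]).round(4),"t",o["clock"]); print("shift units",s.round(3),"turn units",r.round(3))
E
python3 - <<'E'
from h import *
o=manip.get_obs(); im=manip.camera("wrist"); cv2.imwrite("pics/w1.png",im)
o2=manip.get_obs(); need(o2,(.4922,.1063,.033),-2.0); print(o2["joint_pos"].round(3))
E
```

```text
clock: 0.65
position: [0.4909, 0.1067, 0.2007]
ee_rot: [0.707, 0.707, -0.0, -0.0]
ft_force: [-0.2, 0.5, 0.8]
grip_width: 1.001
clock: 1.15
position: [0.492, 0.106, 0.2012]
ee_rot: [0.901, 0.434, -0.0, -0.0]
ft_force: [0.3, 0.3, -0.2]
grip_width: 1.0
clock: 1.65
position: [0.492, 0.1059, 0.2011]
ee_rot: [0.993, 0.115, -0.0, 0.0]
ft_force: [0.4, 0.8, 0.5]
grip_width: 0.997
clock: 2.15
position: [0.4921, 0.106, 0.2011]
ee_rot: [0.976, -0.217, -0.0, 0.0]
ft_force: [0.0, 0.1, -0.6]
grip_width: 1.001
pos [0.4921 0.106  0.2011] yawy -2.0166 t 2.2
shift units [ 0.    -0.005  2.101] turn units [ 0.     0.    -0.021]
[-0.249  0.106 -0.058  1.845  0.007  1.191 -2.325]
```

View pics/w1.png

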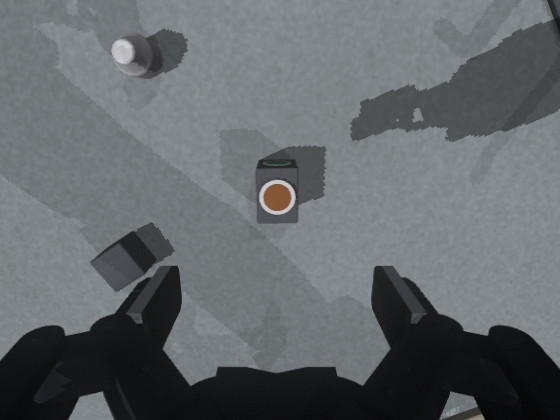

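Run:
```python
from h import *
im=cv2.imread("pics/w1.png"); crop(im,240,140,320,240,6,"pics/w1c.png")
o=manip.get_obs(); W=cam("wrist",o)
x=np.array([(-25,-18),(25,-18),(25,18),(-25,18)])/1000
for yaw in(-.425,):
  c,s=np.cos(yaw),np.sin(yaw); P=np.c_[x@np.array([[c,s],[-s,c]])+[.4922,.1063],np.full(4,.047)]
  print((proj(W,P)-[240,140])*6, (proj(W,[.4922,.1063,.05])-[240,140])*6)
```

```text
[[348.72098254 492.89676667]
 [348.29686376 158.37793566]
 [ 92.70901028 163.56888186]
 [105.93760166 497.51494442]] [[223.984005   337.84887142]]
```

View pics/w1c.png

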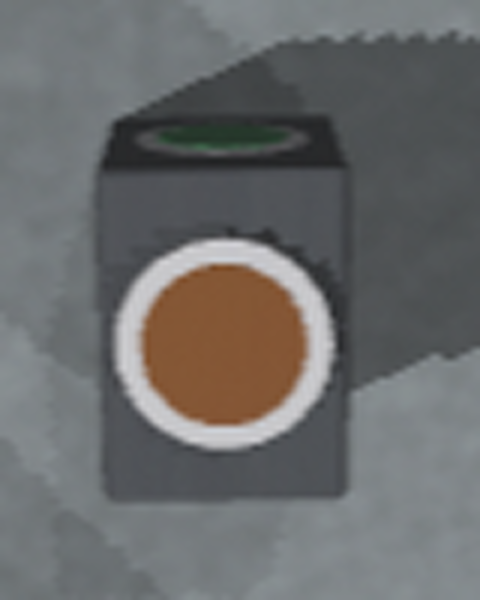

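```bash
python3 -m crank '[[1,[0,0,0.5],[0,0,0]],[1,[0,0,0.5],[0,0,0]],[1,[0,0,0.5],[0,0,0]],[1,[0,0,0.35],[0,0,0]],[1,[0,0,0.24],[0,0,0]]]'
python3 -m crank '[[-1,[0,0,0],[0,0,0]],[-1,[0,0,0],[0,0,0]],[-1,[0,0,0],[0,0,0]],[-1,[0,0,0],[0,0,0]],[-1,[0,0,0],[0,0,0]]]' 50
python3 -m crank '[[-1,[0,0,0],[0,0,0]],[-1,[0,0,0],[0,0,0]],[-1,[0,0,0],[0,0,0]],[-1,[0,0,0],[0,0,0]],[-1,[0,0,0],[0,0,0]]]' 50
```

```text
clock: 2.7
position: [0.491, 0.1057, 0.0318]
ee_rot: [0.977, -0.213, -0.001, 0.001]
ft_force: [-0.3, -0.1, -0.9]
grip_width: 1.002
clock: 3.2
position: [0.4933, 0.1063, 0.0356]
ee_rot: [0.977, -0.214, 0.001, -0.001]
ft_force: [-1.8, -0.7, 7.0]
grip_width: 0.418
clock: 3.7
position: [0.4933, 0.1063, 0.0357]
ee_rot: [0.977, -0.214, 0.001, -0.001]
ft_force: [-0.3, 0.2, 6.8]
grip_width: 0.409
```

```bash
python3 -m crank '[[-1,[0,0,-0.2],[0,0,0]],[-1,[0,0,-0.5],[0,0,0]],[-1,[0,0,-0.6],[0,0,0]],[-1,[0,0,-0.6],[0,0,0]],[-1,[0,0,-0.4],[0,0,0]]]' 60
python3 -m crank '[[-1,[0,0,0],[0,0,-0.14]],[-1,[0,0,0],[0,0,-0.14]],[-1,[0,0,0],[0,0,-0.14]],[-1,[0,0,0],[0,0,-0.14]],[-1,[0,0,0],[0,0,-0.14]]]'
python3 - <<'E'
from h import *
o=manip.get_obs(); im=manip.camera("wrist"); cv2.imwrite("pics/w2.png",im)
need(manip.get_obs(),(.583,-.224,.22),-1.45)
E
```

```text
clock: 4.2
position: [0.4929, 0.1062, 0.2224]
ee_rot: [0.977, -0.214, 0.002, -0.001]
ft_force: [1.8, -0.3, -0.5]
grip_width: 0.412
clock: 4.7
position: [0.4921, 0.106, 0.2186]
ee_rot: [0.998, 0.061, 0.0, -0.0]
ft_force: [-0.4, -0.0, -1.3]
grip_width: 0.415
pos [0.4921 0.106  0.2186] yawy -1.4415 t 4.75
shift units [ 0.595  4.237 -0.017] turn units [-0.    -0.001  0.011]
```

View pics/w2.png

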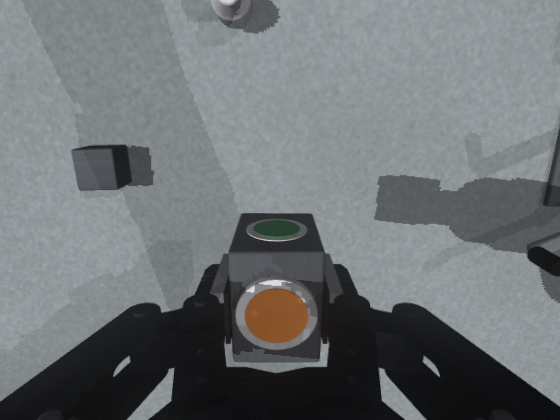

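```bash
python3 -m crank '[[-1,[0.03,0.3,0],[0,0,0]],[-1,[0.03,0.4,0],[0,0,0]],[-1,[0.03,0.5,0],[0,0,0]],[-1,[0.03,0.5,0],[0,0,0]],[-1,[0.03,0.5,0],[0,0,0]]]' 60
python3 -m crank '[[-1,[0.03,0.5,0],[0,0,0]],[-1,[0.03,0.5,0],[0,0,0]],[-1,[0.03,0.5,0],[0,0,0]],[-1,[0.03,0.34,0],[0,0,0]],[-1,[0.03,0.2,0],[0,0,0]]]' 60
python3 - <<'E'
from h import *
import json
o=manip.get_obs(); im=manip.camera("wrist"); cv2.imwrite("pics/w3.png",im)
o2=manip.get_obs(); im=manip.camera("side"); cv2.imwrite("pics/d3.png",im)
print(o["position"]-o2["position"])
need(o2,(.583,-.224,.22),-1.45); print(o2["joint_pos"])
E
```

```text
clock: 5.25
position: [0.5248, -0.0689, 0.2187]
ee_rot: [0.998, 0.058, 0.0, 0.0]
ft_force: [0.9, -0.0, -1.5]
grip_width: 0.411
clock: 5.75
position: [0.5556, -0.2307, 0.2184]
ee_rot: [0.998, 0.057, 0.0, 0.0]
ft_force: [-0.4, 0.1, -1.6]
grip_width: 0.414
[-0.00022411  0.00140731  0.0001469 ]
pos [ 0.5558 -0.2321  0.2182] yawy -1.4581 t 5.8
shift units [ 0.349 -0.063 -0.022] turn units [ 0.002 -0.    -0.01 ]
[ 0.16404365  0.30037126  0.18999291  1.58428398 -0.05718413  1.26173482
 -1.09504082]
```

View pics/w3.png

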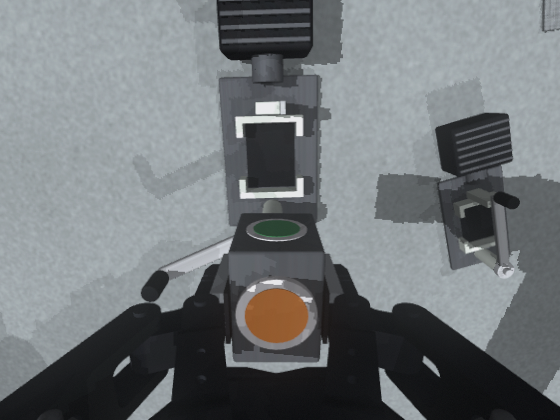

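View pics/d3.png

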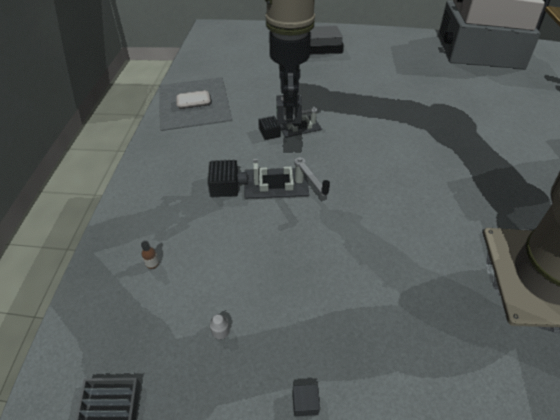

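Run:
```python
from h import *
im=cv2.imread("pics/w3.png"); crop(im,215,65,330,230,3.6,"pics/w3c.png")
im=cv2.imread("pics/d3.png"); crop(im,200,140,340,210,5.7,"pics/d3c.png")
```

```text
(no output)
```

View pics/w3c.png

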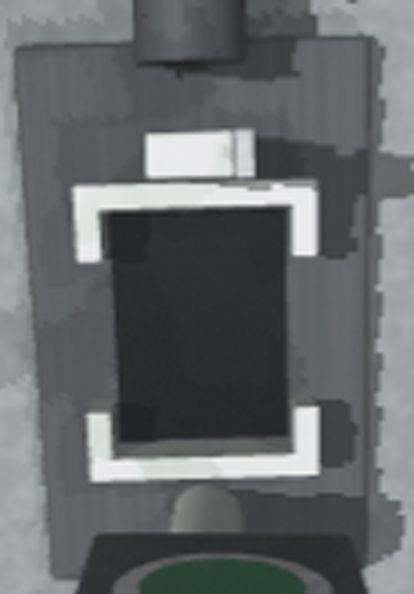

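View pics/d3c.png

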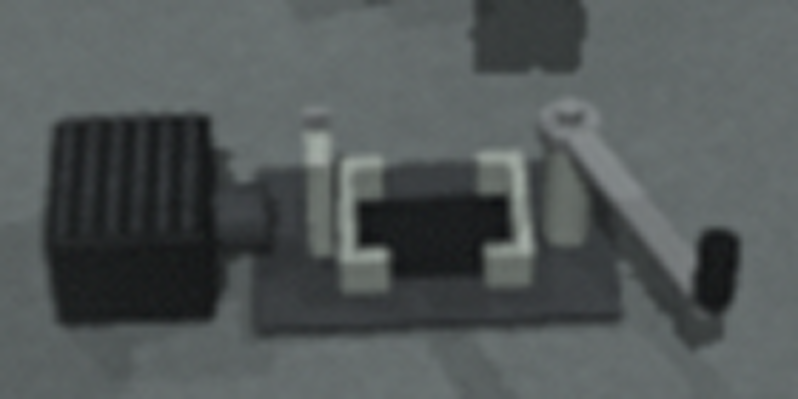

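Run:
```python
from h import *
from scipy.optimize import least_squares
o=dict(manip.get_obs()); print(o["position"])
o["position"]=np.array([.5556,-.2307,.2184])
W=cam("wrist",o); D=cam("side"); S=cam("scene")
wuv=np.array([(73,187),(317,180),(320,473),(91,482)])/3.6+[215,65]
duv=np.array([(342,257),(342,160),(525,153),(535,247)])/5.7+[200,140]
# order: +x+y,+x-y,-x-y,-x+y
B=np.array([(39,31,18),(39,-31,18),(-39,-31,18),(-39,31,18)])/1000
def world(p,b): 
    return R.from_euler('z',p[2]).apply(b)+[p[0],p[1],.008]
for nm,C,uv in(("W",W,wuv),("D",D,duv)):
    r=least_squares(lambda p:(proj(C,world(p,B))-uv).ravel(),[.583,-.224,.1]); print(nm,r.x,r.fun.reshape(-1,2).round(2).tolist())
r=least_squares(lambda p:np.r_[(proj(W,world(p,B))-wuv).ravel(),(proj(D,world(p,B))-duv).ravel()*1.5],[.583,-.224,.1]);print(r.x)
p=r.x
pv=world(p,np.array([[-.055,0,.063]])); print("pivot",pv,"kpr",world(p,np.array([[.046,0,.053]])))
for n in(1.9,1.95,2.0,2.05,2.1):
    k=world(p,np.array([[-.055+.112*np.cos(n),.112*np.sin(n),.092]])); print(n,k.round(4),proj(W,k),proj(D,k),proj(S,k))
print(proj(D,pv),proj(S,pv))
```

```text
[ 0.55573976 -0.22997384  0.21807562]
W [ 0.58200674 -0.22074343  0.145713  ] [[0.24, 0.19], [-0.31, -0.1], [-0.45, 0.22], [0.52, -0.37]]
D [ 0.57986613 -0.22294262  0.13599744] [[0.13, 0.38], [-0.36, -0.76], [0.02, -0.67], [0.19, 0.91]]
[ 0.58140475 -0.22109619  0.1440228 ]
pivot [[ 0.52697419 -0.22899008  0.071     ]] kpr [[ 0.6269285  -0.21449402  0.061     ]]
1.9 [[ 0.4759 -0.1293  0.1   ]] [[145.855337   286.36544501]] [[322.60518206 183.45997496]] [[218.46660687 199.85311402]]
1.95 [[ 0.471 -0.132  0.1  ]] [[149.09943736 291.85858228]] [[325.01604999 182.69829272]] [[215.70312831 199.92355377]]
2.0 [[ 0.4662 -0.1349  0.1   ]] [[152.59755151 297.17501325]] [[327.35031757 181.85395402]] [[212.93802961 200.10101783]]
2.05 [[ 0.4616 -0.138   0.1   ]] [[156.33827372 302.30649688]] [[329.60125555 180.93008261]] [[210.17684831 200.38519321]]
2.1 [[ 0.4571 -0.1414  0.1   ]] [[160.31013389 307.24540736]] [[331.7625299  179.93005588]] [[207.42512302 200.7756057 ]]
[[299.80748224 160.68264397]] [[216.31687723 254.30451726]]
```

Run:
```python
from h import *
need(manip.get_obs(),(.5825,-.2211,.10),-1.426)
```

```text
pos [ 0.5557 -0.23    0.2181] yawy -1.4569 t 5.85
shift units [ 0.345 -0.073  1.476] turn units [ 0.001  0.    -0.039]
```

```bash
python3 -m crank '[[-1,[0.15,-0.03,0.2],[0,0,-0.02]],[-1,[0.15,-0.03,0.3],[0,0,-0.02]],[-1,[0.045,-0.013,0.4],[0,0,0]],[-1,[0,0,0.4],[0,0,0]],[-1,[0,0,0.2],[0,0,0]]]' 60
python3 - <<'E'
from h import *
im=manip.camera("wrist"); cv2.imwrite("pics/w4.png",im)
im=manip.camera("scene"); crop(im,180,160,350,300,4,"pics/s4.png")
need(manip.get_obs(),(.5825,-.2211,.0437),-1.426)
E
```

```text
clock: 6.35
position: [0.5816, -0.216, 0.0954]
ee_rot: [0.997, 0.075, -0.002, -0.001]
ft_force: [0.9, 0.3, -2.5]
grip_width: 0.413
pos [ 0.5814 -0.2169  0.0961] yawy -1.4206 t 6.45
shift units [0.008 0.055 0.655] turn units [-0.003  0.004  0.007]
```

View pics/w4.png

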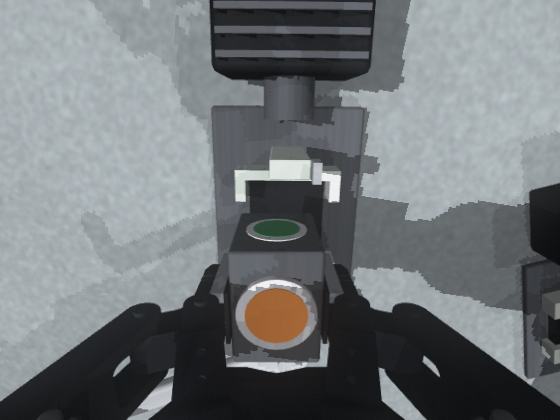

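View pics/s4.png

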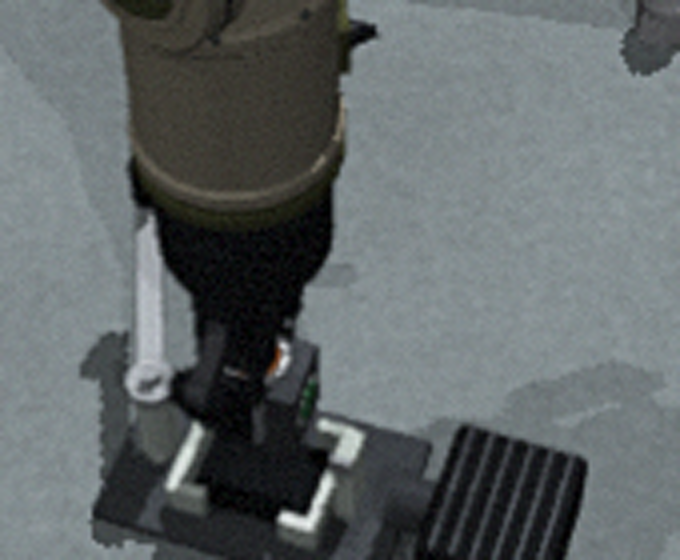

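```bash
python3 -m crank '[[-1,[0.005,0.05,0.05],[0,0,0]],[-1,[0.005,0,0.2],[0,0,0]],[-1,[0,0,0.15],[0,0,0]],[-1,[0,0,0.1],[0,0,0]],[-1,[0,0,0.0],[0,0,0]]]' 60
python3 - <<'E'
from h import *
im=manip.camera("wrist"); cv2.imwrite("pics/w5.png",im)
need(manip.get_obs(),(.5825,-.2211,.0437),-1.426)
E
```

```text
clock: 6.95
position: [0.583, -0.2222, 0.0565]
ee_rot: [0.997, 0.075, -0.001, -0.0]
ft_force: [0.2, 0.2, -1.5]
grip_width: 0.412
pos [ 0.5836 -0.2223  0.0575] yawy -1.4216 t 7.0
shift units [-0.011 -0.017  0.172] turn units [-0.001  0.001  0.006]
```

View pics/w5.png

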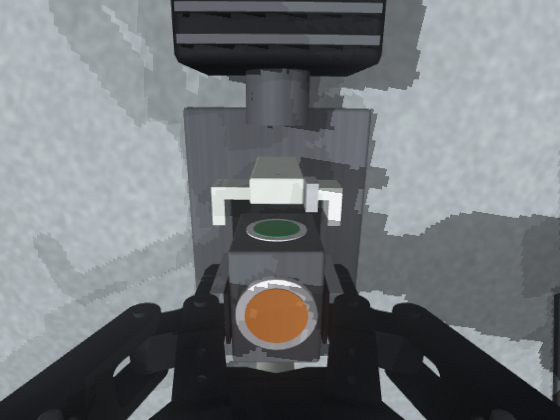

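Centred laterally (walls 212–341, block centre 277). Lower to the floor.

```bash
python3 -m crank '[[-1,[-0.01,0,0.06],[0,0,0]],[-1,[0,0,0.05],[0,0,0]],[-1,[0,0,0.04],[0,0,0]],[-1,[0,0,0.02],[0,0,0]],[-1,[0,0,0.0],[0,0,0]]]' 60
```

```text
clock: 7.5
position: [0.583, -0.2226, 0.0443]
ee_rot: [0.997, 0.075, -0.0, -0.0]
ft_force: [0.5, -0.2, -1.4]
grip_width: 0.411
```

```bash
python3 -m crank '[[-1,[0,0,0.02],[0,0,0]],[-1,[0,0,0.02],[0,0,0]],[-1,[0,0,0.02],[0,0,0]],[-1,[0,0,0],[0,0,0]],[-1,[0,0,0.0],[0,0,0]]]' 60
```

```text
clock: 8.0
position: [0.5834, -0.2227, 0.0436]
ee_rot: [0.997, 0.074, 0.001, -0.0]
ft_force: [-16.9, 7.2, 36.4]
grip_width: 0.411
```

```bash
python3 -m crank '[[-1,[0,0,-0.02],[0,0,0]],[-1,[0,0,-0.02],[0,0,0]],[0.2,[0,0,0],[0,0,0]],[0.4,[0,0,0],[0,0,0]],[0.4,[0,0,0],[0,0,0]]]' 60
python3 -m crank '[[0.4,[0,0,0],[0,0,0]],[0.4,[0,0,0],[0,0,0]],[0.4,[0,0,0],[0,0,0]],[0.4,[0,0,0],[0,0,0]],[0.4,[0,0,0],[0,0,0]]]'
python3 - <<'E'
from h import *
im=manip.camera("wrist"); cv2.imwrite("pics/w6.png",im)
E
```

```text
clock: 8.5
position: [0.5831, -0.2226, 0.0427]
ee_rot: [0.997, 0.075, -0.0, -0.0]
ft_force: [-0.8, -0.4, 0.4]
grip_width: 0.696
clock: 9.0
position: [0.5831, -0.2226, 0.0429]
ee_rot: [0.997, 0.075, 0.0, -0.0]
ft_force: [-0.2, 0.1, 0.8]
grip_width: 0.702
```

View pics/w6.png

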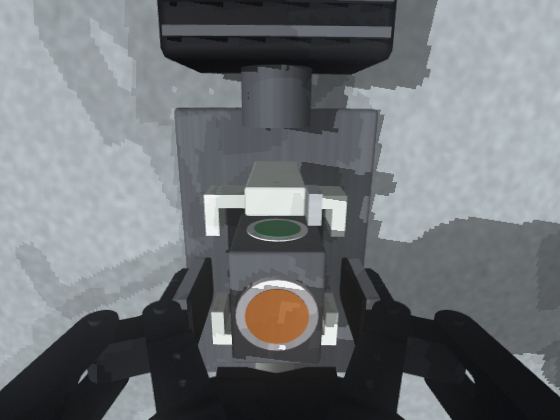

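```bash
python3 -m crank '[[0.4,[0,0,-0.2],[0,0,0]],[0.4,[0,0,-0.4],[0,0,0]],[0.4,[0,0,-0.6],[0,0,0]],[0.4,[0,0,-0.6],[0,0,0]],[0.4,[0,0,-0.3],[0,0,0]]]'
python3 - <<'E'
from h import *
im=manip.camera("wrist"); cv2.imwrite("pics/w7.png",im)
im=manip.camera("side"); crop(im,200,140,340,240,5.6,"pics/d7.png")
need(manip.get_obs(),(.473,-.131,.2),-1.426)
E
```

```text
clock: 9.55
position: [0.5843, -0.2233, 0.2173]
ee_rot: [0.997, 0.074, 0.003, 0.001]
ft_force: [0.6, 0.0, -0.6]
grip_width: 0.7
pos [ 0.585  -0.2235  0.2171] yawy -1.4219 t 9.65
shift units [-1.214 -1.352  0.199] turn units [ 0.004 -0.01   0.005]
```

View pics/w7.png

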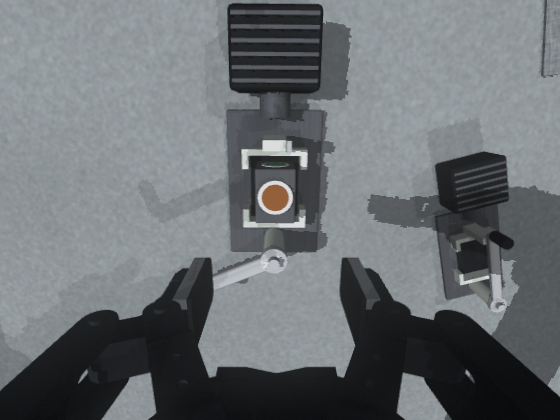

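View pics/d7.png

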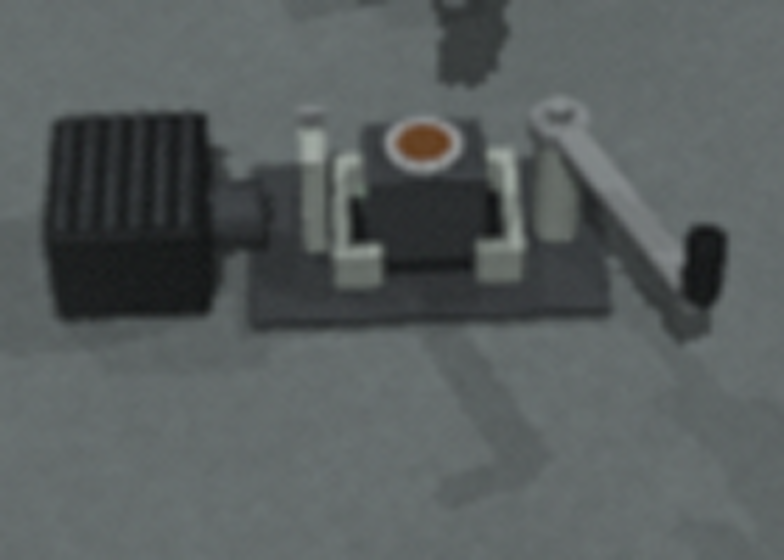

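```bash
python3 -m crank '[[0.2,[-0.243,-0.27,0],[0,0,-0.1]],[0.2,[-0.243,-0.27,0],[0,0,0]],[0.2,[-0.243,-0.27,0],[0,0,0]],[0.2,[-0.243,-0.27,0],[0,0,0]],[0.2,[-0.243,-0.27,0],[0,0,0]]]'
python3 -m crank '[[0.2,[0,0,0],[0,0,-0.17]],[0.2,[0,0,0],[0,0,-0.17]],[0.2,[0,0,0],[0,0,-0.17]],[0.2,[0,0,0],[0,0,-0.17]],[0.2,[0,0,0],[0,0,-0.17]]]'
python3 -m crank '[[0.2,[0,0,0],[0,0,-0.17]],[0.2,[0,0,0],[0,0,-0.17]],[0.2,[0,0,0],[0,0,-0.17]],[0.2,[0,0,0],[0,0,-0.17]],[0.2,[0,0,0],[0,0,-0.17]]]'
python3 -m crank '[[0.2,[0,0,0],[0,0,-0.17]],[0.2,[0,0,0],[0,0,-0.17]],[0.2,[0,0,0],[0,0,-0.17]],[0.2,[0,0,0],[0,0,-0.15]],[0.2,[0,0,0],[0,0,0]]]'
python3 - <<'E'
from h import *
o=manip.get_obs();W=cam("wrist",o);im=manip.camera("wrist"); cv2.imwrite("pics/w8.png",im)
need(manip.get_obs(),(.473,-.131,.1),.504)
print(proj(W,[.473,-.131,.1]),proj(W,[.527,-.2285,.071]))
E
```

```text
clock: 10.15
position: [0.4641, -0.1369, 0.2109]
ee_rot: [0.994, 0.114, -0.0, -0.0]
ft_force: [0.7, 0.6, 0.5]
grip_width: 0.599
clock: 10.65
position: [0.465, -0.1375, 0.211]
ee_rot: [0.9, 0.435, -0.0, -0.0]
ft_force: [0.2, -0.2, -0.4]
grip_width: 0.603
clock: 11.15
position: [0.4651, -0.1375, 0.2109]
ee_rot: [0.708, 0.706, -0.0, -0.0]
ft_force: [-0.2, 0.5, -0.4]
grip_width: 0.601
clock: 11.65
position: [0.4651, -0.1376, 0.2109]
ee_rot: [0.505, 0.863, -0.0, -0.0]
ft_force: [-0.2, 0.3, -0.1]
grip_width: 0.599
pos [ 0.4652 -0.1376  0.211 ] yawy 0.5079 t 11.7
shift units [0.024 0.126 1.387] turn units [-0.    -0.     0.005]
[[288.94290163 211.47316988]] [[285.5552703  316.18414349]]
```

View pics/w8.png

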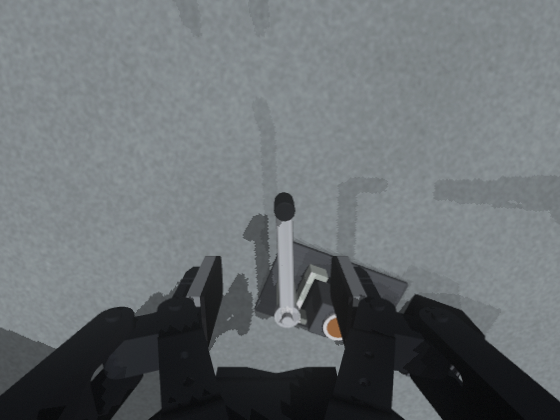

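```bash
python3 -m crank '[[0.2,[0.02,0.11,0.2],[0,0,-0.02]],[0.2,[0,0,0.4],[0,0,0]],[0.2,[0,0,0.4],[0,0,0]],[0.2,[0,0,0.3],[0,0,0]],[0.2,[0,0,0.08],[0,0,0]]]'
python3 -m crank '[[-0.2,[0,0,0],[0,0,0]],[-0.3,[0,0,0],[0,0,0]],[-0.3,[0,0,0],[0,0,0]],[-0.3,[0,0,0],[0,0,0]],[-0.3,[0,0,0],[0,0,0]]]' 20
python3 - <<'E'
from h import *
o=manip.get_obs();W=cam("wrist",o);im=manip.camera("wrist"); cv2.imwrite("pics/w9.png",im)
need(manip.get_obs(),(.473,-.131,.1),.504)
E
```

```text
clock: 12.2
position: [0.4706, -0.1315, 0.0981]
ee_rot: [0.5, 0.866, -0.001, -0.002]
ft_force: [0.3, 0.8, 0.4]
grip_width: 0.598
clock: 12.7
position: [0.4727, -0.1319, 0.1012]
ee_rot: [0.499, 0.867, 0.0, 0.001]
ft_force: [-0.2, -0.0, -1.1]
grip_width: 0.349
pos [ 0.4726 -0.1319  0.101 ] yawy 0.5261 t 12.75
shift units [0.007 0.01  0.013] turn units [0.001 0.001 0.028]
```

View pics/w9.png

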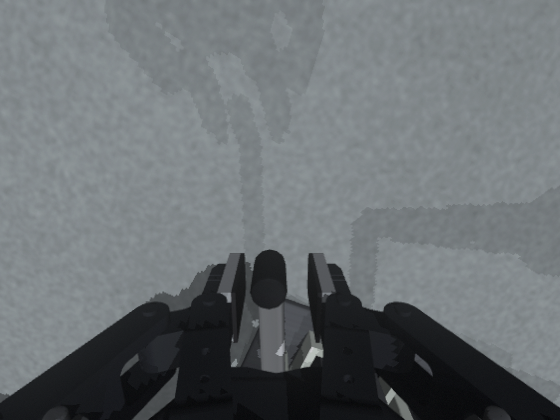

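```bash
python3 -m crank '[[-0.3,[-0.014,0.196,0],[0,0,0.178]],[-0.3,[-0.014,0.196,0],[0,0,0.178]],[-0.3,[-0.014,0.196,0],[0,0,0.178]],[-0.3,[-0.014,0.196,0],[0,0,0.178]],[-0.3,[-0.014,0.196,0],[0,0,0.178]]]'
cat >> h.py <<'E'
def orb():
    o=manip.get_obs(); d=o["position"][:2]-[.527,-.2285]; Rm=R.from_quat(o["ee_rot"]).as_matrix()
    print("r",np.hypot(*d).round(4),"lever-equiv",(np.arctan2(d[1],d[0])-.144).round(3),"tool",(np.arctan2(Rm[1,1],Rm[0,1])+np.pi/2-.144).round(3),"z",o["position"][2].round(4),o["ft_force"].round(1),o["clock"])
E
python3 -c "
from h import *
orb()"
```

```text
clock: 13.25
position: [0.5488, -0.118, 0.1006]
ee_rot: [0.767, 0.641, -0.0, -0.0]
ft_force: [-0.6, -0.9, -0.4]
grip_width: 0.35
r 0.1126 lever-equiv 1.232 tool 1.249 z 0.1006 [-0.6 -0.9 -0.4] 13.25
```

Tracking the arc well; continue.

```bash
python3 -m crank '[[-0.3,[-0.014,0.196,0],[0,0,0.178]],[-0.3,[-0.014,0.196,0],[0,0,0.178]],[-0.3,[-0.014,0.196,0],[0,0,0.178]],[-0.3,[-0.014,0.196,0],[0,0,0.178]],[-0.3,[-0.014,0.196,0],[0,0,0.178]]]'
python3 -c "
from h import *
cv2.imwrite('pics/w10.png',manip.camera('wrist'))
orb()"
```

```text
clock: 13.75
position: [0.6156, -0.1566, 0.1005]
ee_rot: [0.94, 0.34, 0.0, -0.0]
ft_force: [-0.0, -0.7, -0.6]
grip_width: 0.348
r 0.1134 lever-equiv 0.517 tool 0.54 z 0.1006 [-1.1 -1.1 -0.4] 13.8
```

View pics/w10.png

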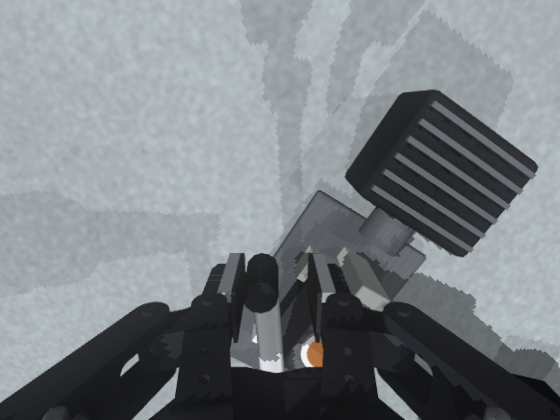

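```bash
python3 -m crank '[[-0.3,[-0.014,0.17,0],[0,0,0.15]],[-0.3,[-0.014,0.17,0],[0,0,0.15]],[-0.3,[-0.012,0.15,0],[0,0,0.14]],[-0.3,[-0.01,0.12,0],[0,0,0.11]],[-0.3,[-0.005,0.08,0],[0,0,0.07]]]'
python3 -c "
from h import *
cv2.imwrite('pics/w11.png',manip.camera('wrist'))
orb()"
```

```text
clock: 14.3
position: [0.6378, -0.2071, 0.1005]
ee_rot: [0.994, 0.105, -0.0, -0.0]
ft_force: [-0.2, 1.0, -1.5]
grip_width: 0.353
r 0.1125 lever-equiv 0.038 tool 0.063 z 0.1005 [ 0.8 -1.3 -0.3] 14.35
```

View pics/w11.png

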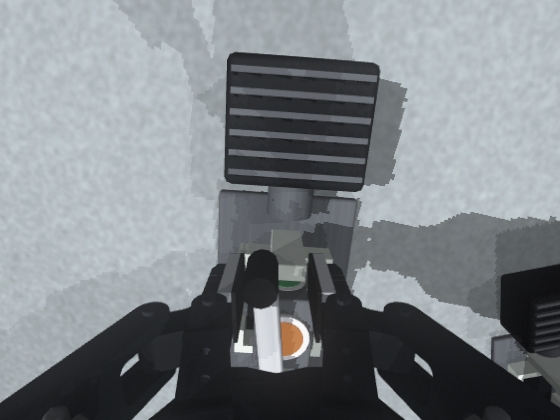

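```bash
python3 -m crank '[[-0.3,[0,0.05,0],[0,0,0.05]],[-0.3,[0,0.05,0],[0,0,0.03]],[-0.3,[0,0.05,0],[0,0,0]],[-0.3,[0,0.02,0],[0,0,0]],[-0.3,[0,0,0],[0,0,0]]]'
python3 -c "
from h import *
orb()"
```

```text
clock: 14.85
position: [0.64, -0.2205, 0.1006]
ee_rot: [0.997, 0.075, 0.0, 0.0]
ft_force: [0.7, 0.3, -0.4]
grip_width: 0.349
r 0.1133 lever-equiv -0.074 tool 0.006 z 0.1006 [ 0.7  0.3 -0.4] 14.85
```

```bash
python3 -m crank '[[-0.3,[0,0.03,0],[0,0,0]],[-0.3,[0,0.03,0],[0,0,0]],[-0.3,[0,0.02,0],[0,0,0]],[-0.3,[0,0,0],[0,0,0]],[-0.3,[0,0,0],[0,0,0]]]'
python3 -c "
from h import *
cv2.imwrite('pics/w12.png',manip.camera('wrist'))
orb()"
```

```text
clock: 15.35
position: [0.6407, -0.2216, 0.1002]
ee_rot: [0.997, 0.077, -0.001, -0.003]
ft_force: [-8.7, 13.9, 7.5]
grip_width: 0.353
r 0.1139 lever-equiv -0.083 tool 0.009 z 0.1002 [-7.8 13.9  6.9] 15.4
```

View pics/w12.png

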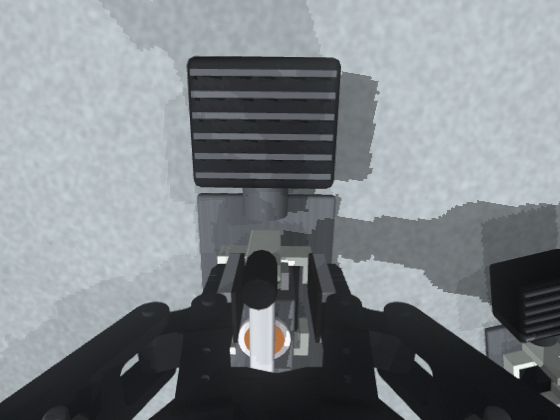

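Stop reached (14 N reaction), lever lies over the block and keeper. Back off to centre the knob and withdraw upward.

```bash
python3 -m crank '[[-0.3,[0,-0.06,0],[0,0,0]],[-0.2,[0,-0.06,0],[0,0,0]],[0,[0,-0.04,0],[0,0,0]],[0,[0,0,0],[0,0,0]],[0,[0,0,0],[0,0,0]]]'
python3 -m crank '[[0,[0,0,-0.2],[0,0,0]],[0,[0,0,-0.4],[0,0,0]],[0,[0,0,-0.5],[0,0,0]],[0,[0,0,-0.4],[0,0,0]],[0,[0,0,-0.2],[0,0,0]]]'
python3 -m crank '[[0,[-0.1,0,0],[0,0,0]],[0,[-0.3,0,0],[0,0,0]],[0,[-0.3,0,0],[0,0,0]],[0,[-0.1,0,0],[0,0,0]],[0,[0,0,0],[0,0,0]]]'
python3 -c "
from h import *
cv2.imwrite('pics/w13.png',manip.camera('wrist'))
crop(manip.camera('side'),200,140,340,240,5.6,'pics/d13.png')
orb()"
```

```text
clock: 15.9
position: [0.6392, -0.2142, 0.1006]
ee_rot: [0.997, 0.074, 0.0, 0.0]
ft_force: [-0.3, -0.1, -0.7]
grip_width: 0.5
clock: 16.4
position: [0.6401, -0.2148, 0.2414]
ee_rot: [0.997, 0.074, 0.003, 0.001]
ft_force: [1.0, -0.5, -0.4]
grip_width: 0.5
clock: 16.9
position: [0.5748, -0.2237, 0.2361]
ee_rot: [0.997, 0.074, -0.0, -0.0]
ft_force: [0.3, -0.3, 0.2]
grip_width: 0.5
r 0.0498 lever-equiv -0.029 tool 0.006 z 0.2362 [ 1.5 -0.1 -0.8] 17.0
```

View pics/w13.png

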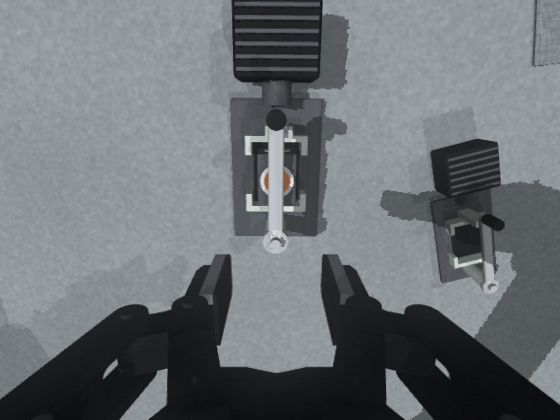

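View pics/d13.png

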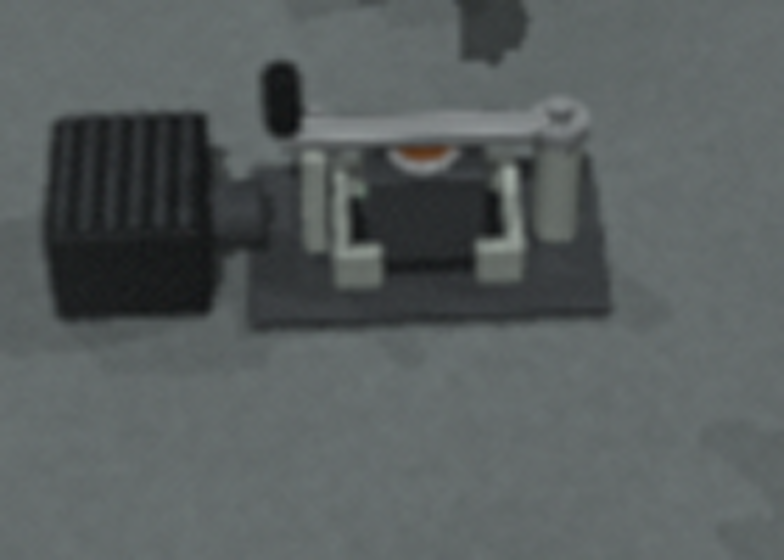

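The lever lies straight along the pocket, from knob (276,120) to pivot (275,242). It passes over the seated block and the keeper, and the gripper is clear.

```bash
python3 -c "
from workcell import manip
print(manip.hand_in())"
```

```text
the job is handed in; nothing more can be done
None
```

The filter block is seated in the larger carriage's pocket and the clamp lever is shut over it. I handed the job in at about 17 s of the 51 s allowed; no verdict is reported.

- **Block:** I gripped it across its 36 mm width, lowered it upright, and felt the floor at TCP z 0.0436 m (0.0437 expected). I let it go in place. The pictures after release show it level and centred within a few millimetres.
- **Contact force:** seating it pushed the wrist force to about 40 N. I eased off before opening the fingers. This is well under the 120 N wrist limit.
- **Lever:** I straddled the knob and swung it along its arc until the stop pushed back with about 16 N sideways. After I backed off, the last pictures show the lever lying along the pocket's axis, over the block and the keeper post. I judged its angle by eye and did not measure it.
- **Robot:** the gripper was clear at TCP z 0.236 m and the force reading was near zero.
- **Disagreement:** the wrist and side cameras put the pocket about 3 mm apart. I went mainly by the wrist camera, and the fit bore that out.

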